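# Snap a sample tube into the spring clips of a shaker

### The arm

A 6-joint arm with a two-finger parallel gripper is mounted at the origin on the work surface. World frame = base frame: x ahead of the robot, y to its left, z up, the work surface at z = 0. Lengths are in mm, angles in rad, forces in N, time in s.
With the tool pointing down it reaches from about 275 to 1000 mm from the base axis. Payload 8.4 kg.
Tool frame: the origin (TCP) lies at the very end of the fingers, on their centre line; the grasp point (between the pads) lies 19 mm behind it; x points along the fingers, y is the direction in which the jaws open and shut, and the axes are right-handed (so a half turn about x gives the same grasp; the last joint's range is limited). The gripper opens to 85 mm and grips with 20 to 120 N. Pads are 22 mm wide; open, the fingers measure 114 mm over their backs; the gripper's body (76 mm by 85 mm) begins 54 mm behind the grasp point. The pads swing forward as they close: fully open they stand 13 mm farther back than shut.
Start: joints at [-1.289, 0.353, 1.633, -0, 1.155, -0.002], TCP at [175.002, -600.002, 231.281] pointing down, gripper open.
Joint ranges: [-2.63, 2.63], [-0.92, 2.1], [0.06, 2.66], [-1.3, 4.44], [0, 2.69], [-3.02, 3.02]. Speed limits (rad/s): [2.22, 2.22, 2.79, 3.14, 3.14, 3.14].

### API

Orientations are given as [roll, pitch, yaw] about the fixed x, y, z axes, in that order (R = Rz(yaw) Ry(pitch) Rx(roll)).
In Python, from rig import r, grab_frame, camera_params, sign_off gives the robot as it stands.
- The arm moves only by the tool drive_tool, never from a script. Its argument "rows" is one flat list of numbers, 7 for each row, row after row: the shift along the tool's x, y, z in mm, then the turn, a rotation vector about the tool's x, y, z in degrees, then the opening in per cent of the stroke, from 0 (shut) to 100 (fully open). In form: [x, y, z, rx, ry, rz, fingers, x, y, z, rx, ry, rz, fingers, ...]. A call has 1 to 10 rows; each row is the pose to reach, as a shift and turn from the pose measured when the call began, along the tool's axes at that moment; what a row does not reach only later rows make up. A row lasts 1/8 s, in which the tool goes at most 62.5 mm and 10.7 degrees, less where a joint would pass 70% of its speed; a pose out of reach is approached as far as the arm can. A call with a gripper value outside its range is refused whole. The fingers move at their own pace and stop on an object; "newtons" is the grip in N (left out, the last holds). Time passes only in rows, so rows that repeat a pose let the fingers close. It gives the time, the measured TCP pose, the force and the opening at its end, in the units of the state.
- r.sense(): the state, without advancing time (a new reading comes with each control period).
- grab_frame(name): name is "scene" or "top" or "wrist"; returns the picture (420x560x3 uint8, red, green, blue); there is no depth.
- camera_params(name): a dict with "vertical_fov" (degrees; the focal length in pixels is half the picture's height over the tangent of half this angle, whatever the lens; pixels are square), "cx", "cy" (the principal point, pixels), "k1" (the pictures are not rectified: a ray, as slopes to the right and down, at radius r is drawn at 1 + k1 r^2 times it, then the intrinsics apply), "pose" (4x4, takes a point from camera to world coordinates); the wrist camera has in their place "tool_from_camera" (4x4, takes a point from camera to tool coordinates, whose origin is the TCP and whose axes are the tool frame's). Camera axes: x right, y down, z forward; pixel columns grow to the right and rows downward; lengths in mm; the calibration is good to about 2 mm. A picture is of the moment at which its call begins: read the wrist's pose just before it. camera_params takes no time and is no camera call.
- sign_off(): hands the job in, once; it reports no verdict.
The state is a dict: "clock": time; "qpos": joint angles; "qvel": joint speeds; "joint_efforts": joint torques, N m; "eef_pos": TCP position; "tcp_rot": TCP orientation; "contact_force": force on the tool from outside, world axes, zero at the start; "wrist_torque": the same for the moment, N m; "opening": opening from 0.0 (shut) to 1.0 (fully open).
Only numpy, scipy, OpenCV 4.12 (cv2) and the standard library are available. Lean on these libraries where they do the work, as an engineer would, in place of code of your own. Each camera call takes 0.05 s, during which the arm holds its last target.

### The job

Load the red-capped sample tube into the tube shaker: lift it out of the rack, press it sideways into both spring clips of the sprung deck until it snaps fully home, then slide it along the clips, round end first, until that end rests against the blue end stop under its roof, and let go. Press slowly and gently (never more than 25 N on the shaker) and leave the blue-capped tube, the jar and the dish alone.

Things in the scene. Friction and masses are not known exactly. Their poses are not given: they have to be found in the camera images.
- red_tube_center (a point): the tube to load: white, rigid, 24 mm in diameter, 167 mm long, 50 to 120 g; the point lies on its axis at mid-length. Its y axis runs along the tube towards the red screw cap: the cap, 29 mm in diameter, covers y = +62 to +84 mm; the round closed end is at y = -82 mm. It starts lying level in the rack
- rack: white tube rack, fixed, 170 (x) by 130 (y) mm, origin under its centre on the bench. Two cross walls at y = -48 and +48 mm (10 mm thick, 47 mm high) hold two tubes in open 27 mm wide slots at x = -45 and +45 mm, axes 45 mm above the bench, along the rack's y, caps to +y; the floor plate between the walls is 8 mm thick. Tubes lift straight up
- clip_mid (a point): midway between the two steel spring clips, on the axis of a fully seated tube; moves with the sprung deck, 135 mm above the bench at rest. y: from end stop to cap side, z up. Clips at y = -48 and +48 mm, 14 mm wide, mouths up, top 21 mm above this point, lips 18 mm apart; they meet a tube coming down when its axis is 18 mm above this point. Deck surface 38 mm below it
- shaker: the shaker's fixed cream housing, 180 (x) by 250 (y) by 55 mm, origin under its centre on the bench; its axes are those of clip_mid, which stands above its centre
- blue_tube_center (a point): a like tube with a blue cap in the rack's other slot: a bystander. Point and axes as for the red one
- jar: closed specimen jar, 54 mm in diameter, 70 mm high, black lid, bystander, origin at the centre of its underside
- dish: small open dish, 70 mm in diameter, 30 mm high, bystander, origin at the centre of its underside
- deck (a joint): how far the shaker's sprung deck (with clips and stop) has sunk straight down, m: 0 at rest, hard stop at 0.028. It yields about 2 mm per N after the first 4 N, so the clips retreat under a press; pressed slowly midway between them, both snap at about 10 to 17 N (pressed off-centre, one may snap first), then the deck springs up and the tube sits on its saddles, axis at clip_mid
- stop_face (a point): centre of the blue end stop's face, 82.5 mm from clip_mid to -y, axes as clip_mid. Its roof reaches 10 mm towards +y, underside 16 mm above this point, so no tube can be pressed in beneath it: press with the round end 1 to 6 mm clear of the roof (tube centre 11 to 16 mm to +y of clip_mid), then slide to -y until the end touches here. Sliding a clipped tube takes about 2 to 5 N
- red_cap (a point): centre of the red cap, on the tube's axis 73 mm from red_tube_center to +y, axes as the tube's
Mind the look-alikes: they are no part of the job. Of the things like the rack, leave any that is orange; of the rest the smaller one is meant. Leave any turquoise look-alike of the part that bears red_tube_center alone.

How it is judged (in metres and radians):
On the way, in this order (a step that is already met when the one before it is completed fails the run):
1. the red-capped tube is lifted out of the rack (z of red_tube_center in the frame of rack above 0.09 m), for 0.1 s.
2. it is snapped fully into both clips (z of red_tube_center in the frame of clip_mid between -0.004 and 0.003 m and x of red_tube_center in the frame of clip_mid between -0.003 and 0.003 m and y of red_tube_center in the frame of clip_mid below 0.022 m and angle between the y axis of red_tube_center and the y axis of clip_mid, either way round below 0.06 rad and y of red_cap in the frame of clip_mid above 0.05 m), for 0.2 s.
At the end, for the whole second after the job is handed in: the red-capped tube lies in both clips, released and at rest, its axis within 3 mm of the seated axis and 0.06 rad of its direction, its round end within 2.5 mm of the blue end stop, cap away from the stop (z of red_tube_center in the frame of clip_mid between -0.004 and 0.003 m and x of red_tube_center in the frame of clip_mid between -0.003 and 0.003 m and y of red_tube_center in the frame of clip_mid between -0.004 and 0.0025 m and angle between the y axis of red_tube_center and the y axis of clip_mid, either way round below 0.06 rad and linear speed of red_tube below 0.01 m/s and y of red_cap in the frame of clip_mid above 0.05 m); the robot touches nothing.
It fails at once if more than 25 N between the red-capped tube and the shaker (contact force between red_tube and shaker above 25 N).
It fails at once if the robot pushes on the shaker with more than 25 N (contact force between any of the arm, the fingers and shaker above 25 N).
It fails at once if the blue-capped tube, jar or dish is disturbed (moved more than 15 mm) (distance of any of blue_tube_center, jar, dish from where it was at the start of the episode above 0.015 m).
It also fails if it takes over 67 s, if anything falls off the work surface, if the arm or the gripper's body presses on something with over 40 N, if the wrist force passes 120 N, or if a joint passes its speed limit or range.

## Working session

There is one attempt and no reset: what is moved stays moved. The work goes in short steps, Python scripts to look and compute and a tool call to move; the robot and the scene stay as the last step left them, time stands still between calls to the robot, and variables do not carry over. Pictures are saved under pics/ and viewed, and the job is handed in when it is done.

Besides the shell and the picture viewer there is one more tool, called after "Emit:" as name(argument=value, ...) on one line, values as JSON. drive_tool: Moves the arm, as the interface text tells. Its arguments: {"type":"object","properties":{"rows":{"type":"array","items":{"type":"number"}},"newtons":{"type":"number"}},"required":["rows"]}

```bash
ls; mkdir -p pics; python3 - <<'E'
from rig import r, grab_frame, camera_params
import cv2
print(r.sense())
for n in ["scene","top","wrist"]:
    print(n,camera_params(n))
    cv2.imwrite(f"pics/{n}0.png",grab_frame(n)[:,:,::-1])
E
```

```text
pics
{'clock': 0.0, 'qpos': array([-1.28945572e+00,  3.53650225e-01,  1.63412128e+00, -2.34829383e-05,
        1.15518232e+00, -2.40483479e-03]), 'qvel': array([ 0.00200744,  0.00227719, -0.00105256, -0.00034018, -0.00202723,
       -0.00064004]), 'joint_efforts': array([-1.70091200e-03, -6.05250192e+01, -3.42062402e+01, -1.83709149e-04,
        9.20270715e-03,  2.61493184e-06]), 'eef_pos': array([ 174.83239044, -599.56699501,  230.56587354]), 'tcp_rot': array([-1.55742865,  1.56943499,  1.86791894]), 'contact_force': array([-0.04620471, -0.49816   ,  0.29985787]), 'wrist_torque': array([ 0.02847991, -0.00858145,  0.00365285]), 'opening': 0.9965691134870643}
scene {'vertical_fov': 53.69001273175291, 'cx': 277.86356150639443, 'cy': 213.49586303789928, 'k1': -0.05153834912303317, 'pose': array([[-4.94129179e-01,  6.69249213e-01, -5.54925081e-01,
         1.18880555e+03],
       [ 8.69383476e-01,  3.78206310e-01, -3.18013142e-01,
         4.21579711e+02],
       [-2.95387779e-03, -6.39582269e-01, -7.68716981e-01,
         9.83285869e+02],
       [ 0.00000000e+00,  0.00000000e+00,  0.000
[... 287 characters left out ...]
-03, -2.03926041e-04,
         5.48360566e+01],
       [ 6.66477390e-04, -1.45687392e-01, -9.89330450e-01,
         1.04623616e+03],
       [ 0.00000000e+00,  0.00000000e+00,  0.00000000e+00,
         1.00000000e+00]])}
wrist {'vertical_fov': 64.34508604657923, 'cx': 282.469462608826, 'cy': 211.9067630503289, 'k1': 0.011272227383910231, 'tool_from_camera': array([[-6.24378159e-04, -3.11811235e-01,  9.50143865e-01,
        -1.42705937e+02],
       [ 9.99999789e-01, -3.63325857e-04,  5.37906902e-04,
        -3.21179118e-01],
       [ 1.77486418e-04,  9.50144000e-01,  3.11811396e-01,
        -8.03274134e+01],
       [ 0.00000000e+00,  0.00000000e+00,  0.00000000e+00,
         1.00000000e+00]])}
```

View pics/scene0.png

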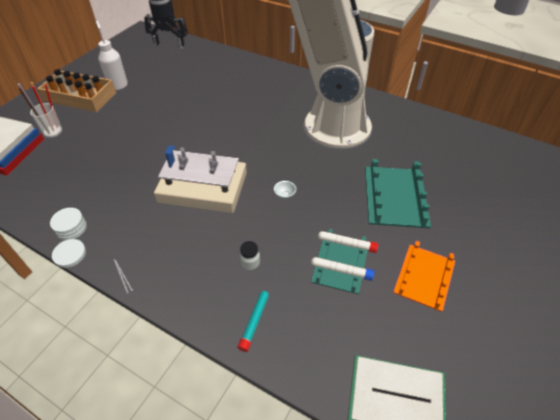

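View pics/top0.png

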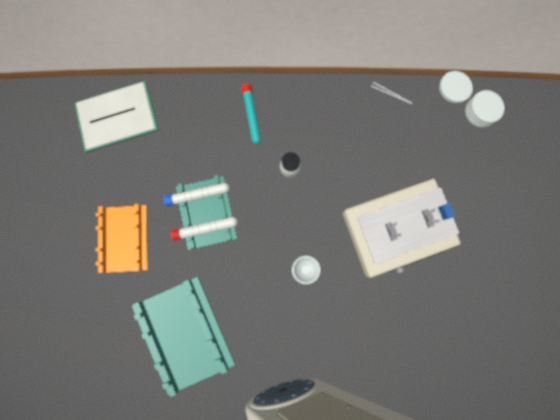

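View pics/wrist0.png

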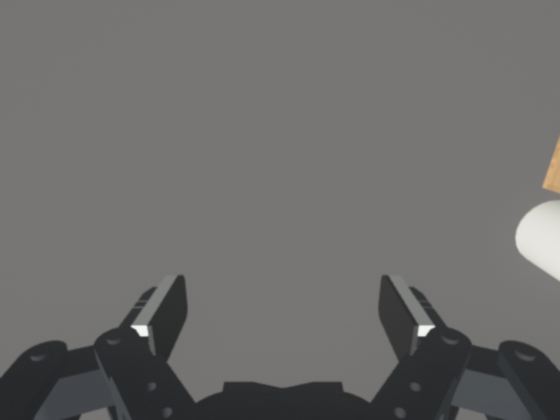

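```bash
cat > h.py <<'E'
import numpy as np, cv2
from rig import r, grab_frame, camera_params
from scipy.spatial.transform import Rotation as Ro
from scipy.optimize import least_squares
def tool(s=None):
    s=s or r.sense(); T=np.eye(4); T[:3,:3]=Ro.from_euler('xyz',s['tcp_rot']).as_matrix(); T[:3,3]=s['eef_pos']; return T
def cam(n,T=None):
    p=camera_params(n); f=210/np.tan(np.radians(p['vertical_fov']/2))
    P=p['pose'] if 'pose' in p else T@p['tool_from_camera']
    return dict(f=f,cx=p['cx'],cy=p['cy'],k=p['k1'],P=P)
def proj(c,X):
    X=np.atleast_2d(X); q=(X-c['P'][:3,3])@c['P'][:3,:3]; s=q[:,:2]/q[:,2:]
    s=s*(1+c['k']*(s**2).sum(1,keepdims=True)); return s*c['f']+[c['cx'],c['cy']]
def ray(c,uv):
    d=(np.array(uv,float)-[c['cx'],c['cy']])/c['f']; s=d.copy()
    for _ in range(20): s=d/(1+c['k']*(s@s))
    v=c['P'][:3,:3]@np.array([s[0],s[1],1]); return c['P'][:3,3],v/np.linalg.norm(v)
def onz(c,uv,z):
    o,v=ray(c,uv); return o+v*(z-o[2])/v[2]
def tri(obs):
    A=np.zeros((3,3));b=np.zeros(3);L=[]
    for c,uv in obs:
        o,v=ray(c,uv);M=np.eye(3)-np.outer(v,v);A+=M;b+=M@o;L.append((M,o))
    X=np.linalg.solve(A,b); return X,[round(float(np.linalg.norm(M@(X-o))),1) for M,o in L]
def crop(img,x0,y0,w,h,k,name):
    cv2.imwrite(name,cv2.resize(img[y0:y0+h,x0:x0+w],None,fx=k,fy=k,interpolation=cv2.INTER_CUBIC))
E
python3 - <<'E'
from h import *
t=cv2.imread('pics/top0.png'); s=cv2.imread('pics/scene0.png')
crop(t,150,165,110,95,7,'pics/t_rack.png')
crop(t,335,170,135,115,6-1,'pics/t_shk.png')
crop(s,300,220,100,80,7,'pics/s_rack.png')
crop(s,145,135,115,85,6,'pics/s_shk.png')
E
```

```text
(no output)
```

View pics/t_rack.png

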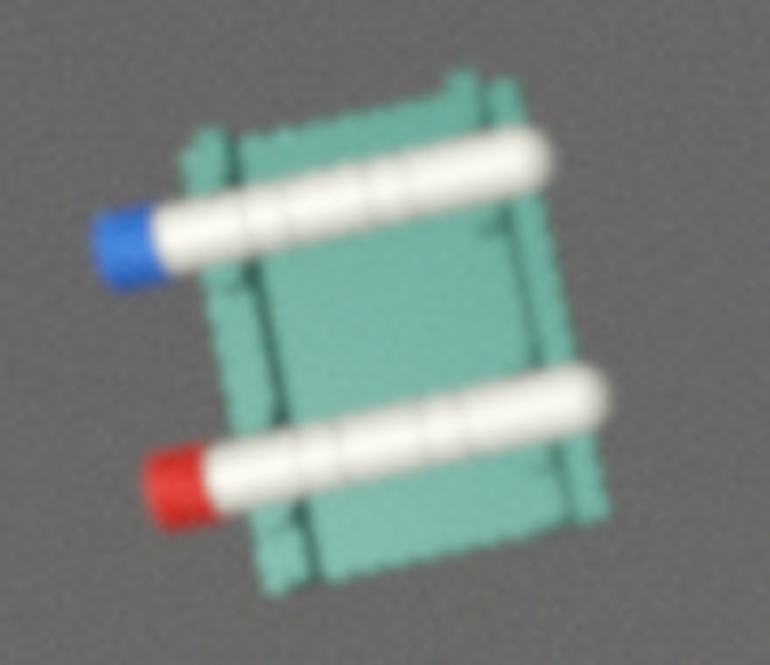

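View pics/s_rack.png

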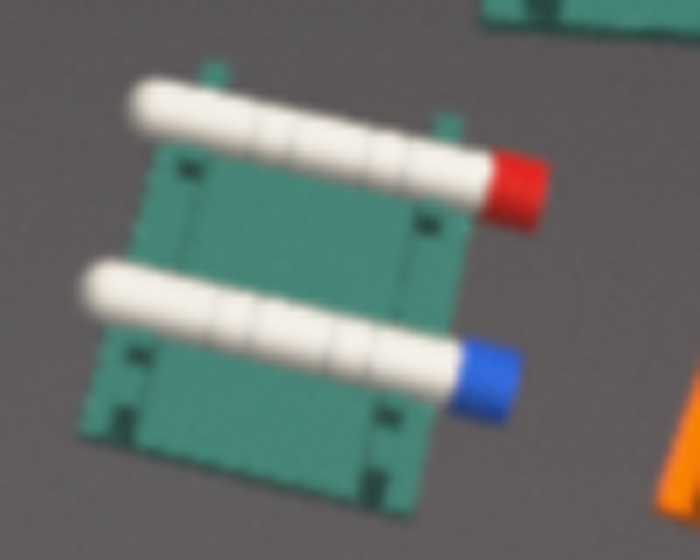

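View pics/t_shk.png

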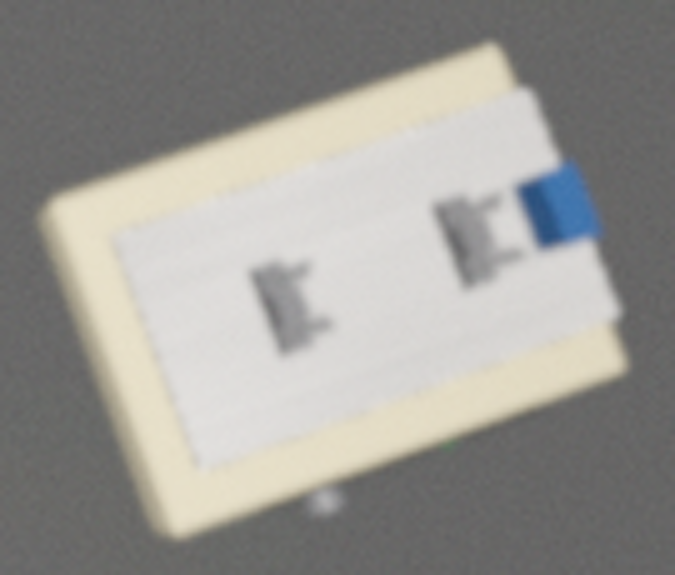

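View pics/s_shk.png

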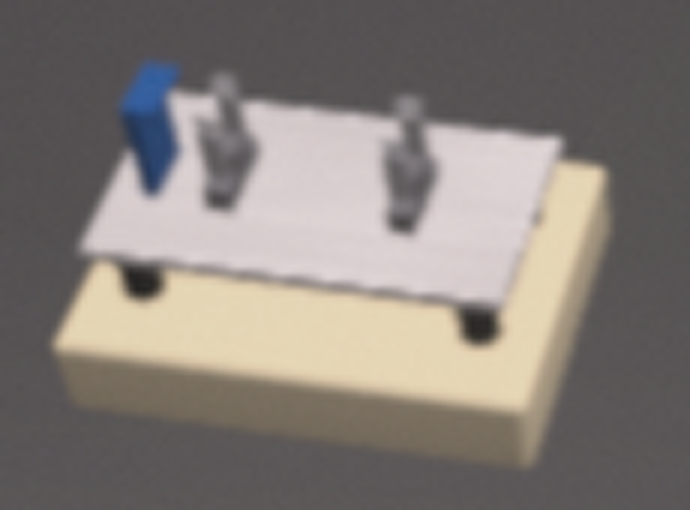

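```bash
python3 - <<'E'
from h import *
ct,cs=cam('top'),cam('scene')
a=lambda u,v:(150+u/7,165+v/7); b=lambda u,v:(300+u/7,220+v/7)
for n,p,q in [('tip',a(606,393),b(130,102)),('capend',a(148,490),b(543,196)),('btip',a(550,155),b(83,284)),('bcap',a(95,250),b(518,385))]:
    print(n,tri([(ct,p),(cs,q)]))
a=lambda u,v:(335+u/5,170+v/5); b=lambda u,v:(145+u/6,135+v/6)
for n,p in [('hs1',(45,215)),('hs2',(495,42)),('hs3',(628,370)),('hs4',(170,538))]:
    print(n,onz(ct,a(*p),55 if n!='x' else 0))
for n,p in [('d1',(115,235)),('d2',(530,88)),('d3',(622,318)),('d4',(202,468))]:
    print(n,onz(ct,a(*p),97))
for n,p in [('c1',(290,308)),('c2',(478,240))]:
    print(n,onz(ct,a(*p),125))
T=tool(); print(T.round(3))
E
```

```text
tip (array([524.54744869, 171.88686697,  47.84672293]), [0.7, 0.7])
capend (array([488.77722353, 334.62284523,  51.65563604]), [0.0, 0.0])
btip (array([611.54937775, 194.26532163,  47.4244525 ]), [0.8, 0.8])
bcap (array([575.427904  , 357.49130327,  53.26756281]), [0.1, 0.1])
hs1 [545.35661886 -98.06879063  55.        ]
hs2 [ 635.52292571 -332.34365661   55.        ]
hs3 [ 467.40725238 -392.40807478   55.        ]
hs4 [ 385.33426547 -157.12028309   55.        ]
d1 [ 530.09147352 -125.12163532   97.        ]
d2 [ 603.10012686 -332.24013496   97.        ]
d3 [ 490.14683227 -371.86995068   97.        ]
d4 [ 419.14960605 -164.13286296   97.        ]
c1 [ 492.59917503 -200.94092495  125.        ]
c2 [ 524.58759894 -291.66938909  125.        ]
[[-0.00000e+00  2.80000e-01 -9.60000e-01  1.74888e+02]
 [ 1.00000e-03 -9.60000e-01 -2.80000e-01 -5.99658e+02]
 [-1.00000e+00 -1.00000e-03  0.00000e+00  2.30736e+02]
 [ 0.00000e+00  0.00000e+00  0.00000e+00  1.00000e+00]]
```

```bash
cat >> h.py <<'E'
def Rdown(zang):  # tool x down, tool z horizontal at world angle (deg)
    a=np.radians(zang); x=np.array([0,0,-1.]); z=np.array([np.cos(a),np.sin(a),0]); return np.stack([x,np.cross(z,x),z],1)
def rel(pos,zang,T=None):
    T=tool() if T is None else T
    d=T[:3,:3].T@(np.array(pos,float)-T[:3,3]); w=Ro.from_matrix(T[:3,:3].T@Rdown(zang)).as_rotvec(degrees=True)
    print('shift',d.round(1),'turn',w.round(2))
def shot(name,n='wrist'):
    T=tool(); im=grab_frame(n)[:,:,::-1]; cv2.imwrite(f'pics/{name}.png',im); np.save(f'pics/{name}.npy',T); return T
E
python3 - <<'E'
from h import *
rel((505,-240,300),289.4)
E
```

```text
shift [ -69.  -252.9 -417.6] turn [-9.314e+01 -5.000e-02  5.000e-02]
```

Emit:
drive_tool(rows=[-69, -253, -418, -93, 0, 0, 100, -69, -253, -418, -93, 0, 0, 100, -69, -253, -418, -93, 0, 0, 100, -69, -253, -418, -93, 0, 0, 100, -69, -253, -418, -93, 0, 0, 100, -69, -253, -418, -93, 0, 0, 100, -69, -253, -418, -93, 0, 0, 100, -69, -253, -418, -93, 0, 0, 100, -69, -253, -418, -93, 0, 0, 100, -69, -253, -418, -93, 0, 0, 100])

```text
clock: 1.4
eef_pos: [505.5, -239.2, 299.7]
tcp_rot: [-2.809, 1.569, 2.24]
contact_force: [-0.3, -0.7, 0.0]
opening: 0.999
```

```bash
python3 - <<'E'
from h import *
print(r.sense()['qvel'].round(3)); T=shot('w1'); print(r.sense()['clock'],T.round(3)); rel((505,-240,300),289.4)
E
```

```text
[-0.027 -0.003  0.008 -0.    -0.002  0.065]
1.45 [[-1.00000e-03  9.44000e-01  3.30000e-01  5.05496e+02]
 [ 1.00000e-03  3.30000e-01 -9.44000e-01 -2.39180e+02]
 [-1.00000e+00 -0.00000e+00 -1.00000e-03  2.99717e+02]
 [ 0.00000e+00  0.00000e+00  0.00000e+00  1.00000e+00]]
shift [-0.3 -0.2  0.3] turn [-0.28 -0.08  0.03]
```

View pics/w1.png

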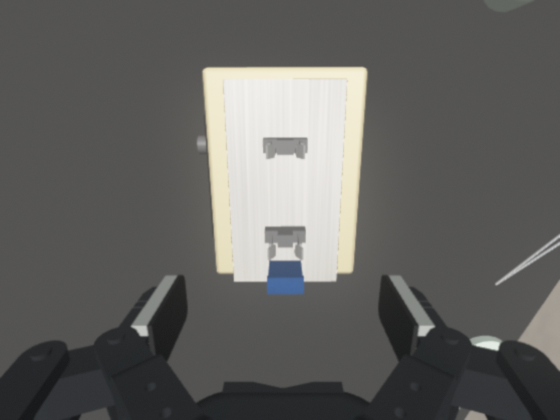

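Emit:
drive_tool(rows=[50, 0, -62, 0, 0, 0, 100, 50, 0, -62, 0, 0, 0, 100, 50, 0, -62, 0, 0, 0, 100, 50, 0, -62, 0, 0, 0, 100])

```text
clock: 1.95
eef_pos: [485.8, -182.3, 250.9]
tcp_rot: [1.321, 1.57, 0.083]
contact_force: [0.9, 0.0, 0.9]
opening: 1.0
```

```bash
python3 - <<'E'
from h import *
T=shot('w2'); print(r.sense()['clock'],T.round(3))
crop(cv2.imread('pics/w1.png'),190,55,190,250,3,'pics/w1a.png'.replace('a','c'))
crop(cv2.imread('pics/w1.png'),255,130,60,40,12,'pics/w1d.png')
crop(cv2.imread('pics/w1.png'),255,220,60,80,7,'pics/w1e.png')
E
```

```text
2.0 [[ 1.00000e-03  9.45000e-01  3.26000e-01  4.85756e+02]
 [ 0.00000e+00  3.26000e-01 -9.45000e-01 -1.82272e+02]
 [-1.00000e+00  1.00000e-03  0.00000e+00  2.50889e+02]
 [ 0.00000e+00  0.00000e+00  0.00000e+00  1.00000e+00]]
```

View pics/w2.png

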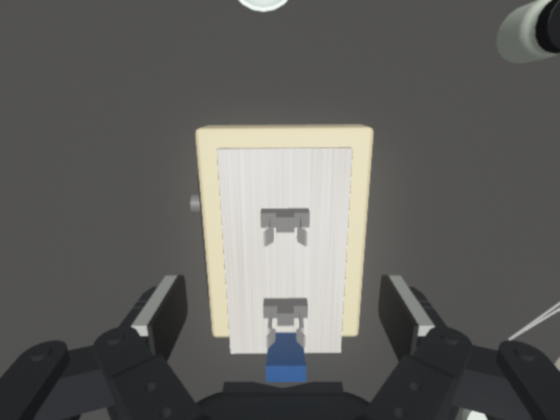

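View pics/w1d.png

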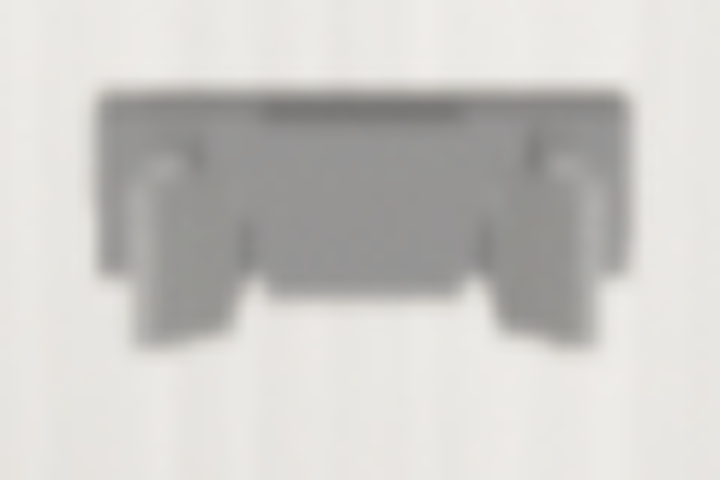

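View pics/w1e.png

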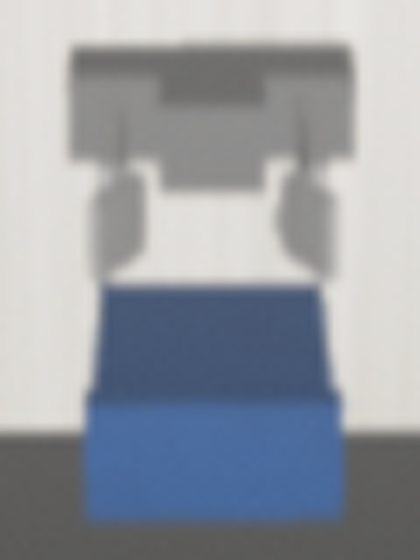

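```bash
python3 - <<'E'
from h import *
crop(cv2.imread('pics/w2.png'),255,200,60,50,12,'pics/w2d.png')
crop(cv2.imread('pics/w2.png'),250,290,70,95,6,'pics/w2e.png')
E
```

```text
(no output)
```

View pics/w2d.png

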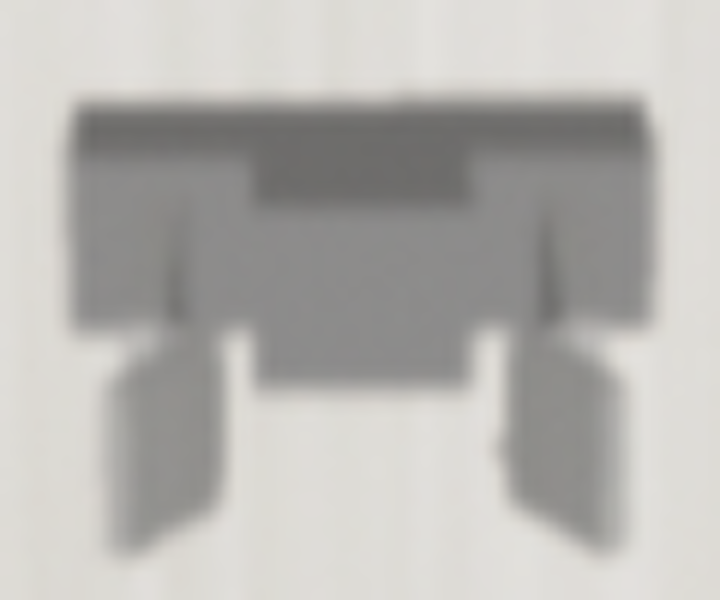

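View pics/w2e.png

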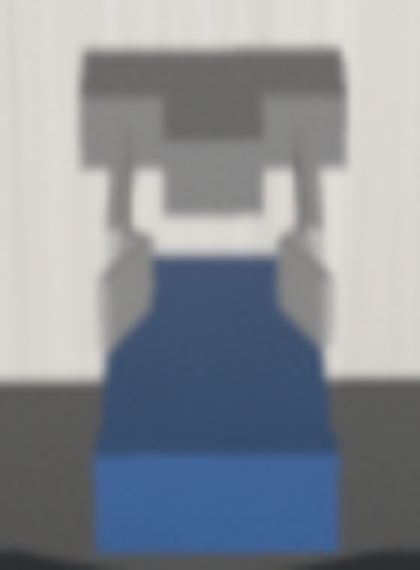

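```bash
python3 - <<'E'
from h import *
c1=cam('wrist',np.load('pics/w1.npy'));c2=cam('wrist',np.load('pics/w2.npy'))
P={'capL':((266.67,158.75),(265,246.25)),'capR':((304.6,158.75),(306,246.25)),
'stL':((268.86,260),(267.5,348.3)),'stR':((302.86,260),(304.5,348.3)),
'rfL':((267.4,277.1),(266.2,365.8)),'rfR':((303.9,277.1),(306.3,365.8)),
'rbL':((267.1,294.3),(266.2,382)),'rbR':((304.3,294.3),(306.7,382)),
'cbL':((263.2,152.9),(260.8,227.5)),'cbR':((307.3,152.9),(309.6,227.5)),
'sbL':((265,242.9),(263.3,317.8)),'sbR':((305.7,242.9),(307.5,317.8))}
X={}
for k,(a,b) in P.items():
    X[k],e=tri([(c1,a),(c2,b)]); print(k,X[k].round(1),e)
M={k:(X[k+'L']+X[k+'R'])/2 for k in ['cap','st','rf','rb','cb','sb']}
for k in M: print(k,M[k].round(1), np.linalg.norm(X[k+'L']-X[k+'R']).round(1))
d=M['cap']-M['st'];print(np.degrees(np.arctan2(d[1],d[0])),np.linalg.norm(d))
d=M['cb']-M['sb'];print(np.degrees(np.arctan2(d[1],d[0])),np.linalg.norm(d))
d=M['cap']-M['rf'];print(np.degrees(np.arctan2(d[1],d[0])),np.linalg.norm(d))
E
```

```text
capL [ 481.7 -211.2  155.7] [0.1, 0.1]
capR [ 512.  -200.5  156.2] [0.3, 0.3]
stL [ 513.8 -301.6  155.8] [0.1, 0.1]
stR [ 544.  -290.8  156.2] [0.2, 0.2]
rfL [ 518.1 -318.7  157. ] [0.0, 0.0]
rfR [ 551.2 -306.8  157.5] [0.0, 0.0]
rbL [ 524.4 -338.3  154.2] [0.1, 0.1]
rbR [ 558.8 -325.9  154.7] [0.0, 0.0]
cbL [ 476.7 -214.3  111.5] [0.1, 0.1]
cbR [ 517.9 -199.7  112.3] [0.2, 0.2]
sbL [ 508.8 -306.   109.4] [0.2, 0.2]
sbR [ 550.3 -291.1  110.2] [0.1, 0.1]
cap [ 496.8 -205.8  155.9] 32.2
st [ 528.9 -296.2  156. ] 32.1
rf [ 534.7 -312.7  157.2] 35.1
rb [ 541.6 -332.1  154.5] 36.6
cb [ 497.3 -207.   111.9] 43.7
sb [ 529.5 -298.5  109.8] 44.0
109.51231167398485 95.89803431413368
109.40393455021916 97.09037647338808
109.48226686735677 113.40700246690831
```

```bash
python3 - <<'E'
from h import *
rel((507,250,200),282.4)
E
```

```text
shift [  51.   161.  -401.8] turn [ 6.64  0.01 -0.07]
```

Emit:
drive_tool(rows=[0, 161, -402, 6.6, 0, 0, 100, 0, 161, -402, 6.6, 0, 0, 100, 0, 161, -402, 6.6, 0, 0, 100, 51, 161, -402, 6.6, 0, 0, 100, 51, 161, -402, 6.6, 0, 0, 100, 51, 161, -402, 6.6, 0, 0, 100, 51, 161, -402, 6.6, 0, 0, 100, 51, 161, -402, 6.6, 0, 0, 100, 51, 161, -402, 6.6, 0, 0, 100])

```text
clock: 3.12
eef_pos: [507.5, 249.9, 200.3]
tcp_rot: [1.26, 1.569, -0.094]
contact_force: [0.0, 0.4, 0.5]
opening: 0.997
```

```bash
python3 - <<'E'
from h import *
T=shot('w3'); print(r.sense()['clock'],r.sense()['qvel'].round(2),T.round(3))
E
```

```text
3.175 [-0.01 -0.01  0.01  0.   -0.    0.  ] [[ 2.00000e-03  9.76000e-01  2.16000e-01  5.07544e+02]
 [-0.00000e+00  2.16000e-01 -9.76000e-01  2.49882e+02]
 [-1.00000e+00  2.00000e-03  0.00000e+00  2.00332e+02]
 [ 0.00000e+00  0.00000e+00  0.00000e+00  1.00000e+00]]
```

View pics/w3.png

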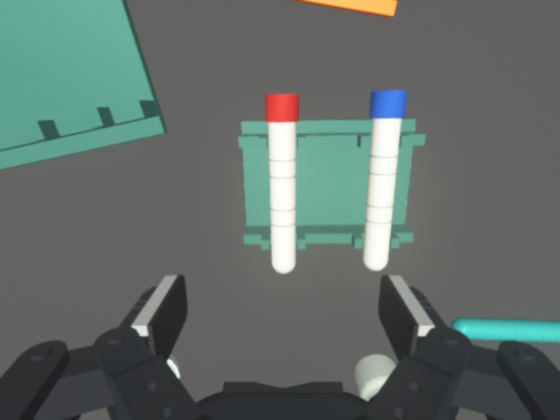

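Emit:
drive_tool(rows=[50, 0, -60, 0, 0, 0, 100, 50, 0, -60, 0, 0, 0, 100, 50, 0, -60, 0, 0, 0, 100, 50, 0, -60, 0, 0, 0, 100])

```text
clock: 3.68
eef_pos: [495.7, 306.9, 151.5]
tcp_rot: [1.455, 1.568, 0.1]
contact_force: [-0.8, -0.0, 0.5]
opening: 1.0
```

```bash
python3 - <<'E'
from h import *
T=shot('w4'); print(r.sense()['clock'],r.sense()['qvel'].round(2),T.round(3))
a=cv2.imread('pics/w3.png');b=cv2.imread('pics/w4.png')
crop(a,255,85,60,195,3,'pics/x.png')
A=cv2.resize(a[85:280,235:335],None,fx=3,fy=3,interpolation=2);B=cv2.resize(b[150:345,235:335],None,fx=3,fy=3,interpolation=2)
cv2.imwrite('pics/w34.png',np.hstack([A,B]))
def edges(im,row,ch=None):
    g=im[row,245:325].astype(int); m=g[:,2]>130  # red channel: white or red
    w=np.where(m)[0]+245; return (w.min(),w.max()) if len(w) else None
for n,im in(('3',a),('4',b)):
    print(n,[(row,)+tuple(edges(im,row) or ()) for row in range(90,350,10)])
E
```

```text
3.725 [ 0.  0. -0.  0. -0.  0.] [[ 3.00000e-03  9.77000e-01  2.14000e-01  4.95659e+02]
 [ 0.00000e+00  2.14000e-01 -9.77000e-01  3.06918e+02]
 [-1.00000e+00  3.00000e-03  0.00000e+00  1.51549e+02]
 [ 0.00000e+00  0.00000e+00  0.00000e+00  1.00000e+00]]
3 [(90,), (100, np.int64(265), np.int64(298)), (110, np.int64(265), np.int64(298)), (120, np.int64(265), np.int64(297)), (130, np.int64(267), np.int64(296)), (140, np.int64(268), np.int64(295)), (150, np.int64(268), np.int64(296)), (160, np.int64(268), np.int64(296)), (170, np.int64(268), np.int64(296)), (180, np.int64(269), np.int64(296)), (190, np.int64(269), np.int64(296)), (200, np.int64(269), np.int64(296)), (210, np.int64(270), np.int64(296)), (220, np.int64(270), np.int64(295)), (230, np.int64(271), np.int64(295)), (240, np.int64(270), np.int64(295)), (250, np.int64(271), np.int64(295)), (260, np.int64(271), np.int64(295)), (270, np.int64(275), np.int64(292)), (280,), (290,), (300,), (310,), (320,), (330,), (340,)]
4 [(90,), (100,), (110,), (120,), (130,), (140,), (150,), (160,), (170,), (180, np.int64(261), np.int64(298)), (190, np.int64(262), np.int64(298)), (200, np.int64(262), np.int64(298)), (210, np.int64(265), np.int64(295)), (220, np.int64(265), np.int64(296)), (230, np.int64(266), np.int64(296)), (240, np.int64(266), np.int64(296)), (250, np.int64(266), np.int64(296)), (260, np.int64(267), np.int64(295)), (270, np.int64(267), np.int64(296)), (280, np.int64(267), np.int64(296)), (290, np.int64(268), np.int64(296)), (300, np.int64(268), np.int64(296)), (310, np.int64(269), np.int64(296)), (320, np.int64(268), np.int64(296)), (330, np.int64(269), np.int64(296)), (340, np.int64(269), np.int64(296))]
```

View pics/w34.png

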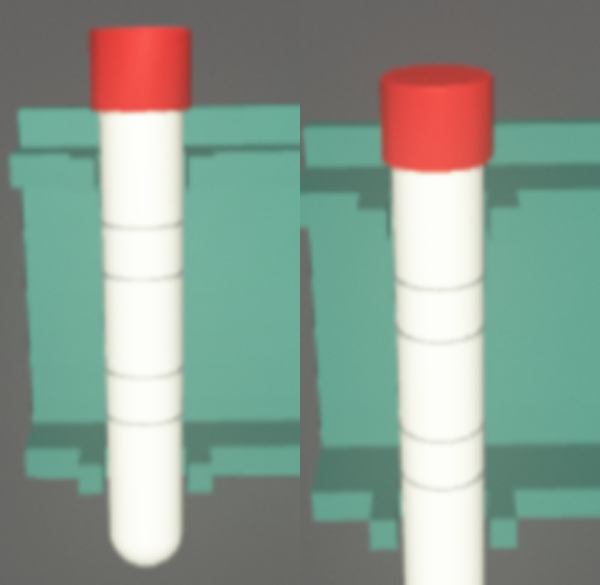

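```bash
python3 - <<'E'
from h import *
c3=cam('wrist',np.load('pics/w3.npy'));c4=cam('wrist',np.load('pics/w4.npy'))
Q=[((282.5,160.7),(281.5,246.3)),((282.8,177.7),(281.8,263.7)),((283.1,210.3),(282.2,296.7)),((283.2,226),(282.4,312.7)),((282.2,121.7),(281,206.7))]
X=[]
for a,b in Q:
    x,e=tri([(c3,a),(c4,b)]);X.append(x);print(x.round(1),e)
X=np.array(X);d=X[0]-X[3];print(np.degrees(np.arctan2(d[1],d[0])))
print('tip z45',onz(c3,(283.7,273.5),45))
m=X[:4].mean(0);v,_,_=cv2.fitLine(X.astype(np.float32),cv2.DIST_L2,0,.01,.01)[:3].ravel(),0,0;print(v,np.degrees(np.arctan2(v[1],v[0])))
tip=onz(c3,(283.7,273.5),45)[:2]
for x in X: print('dist from tip',np.linalg.norm(x[:2]-tip).round(1))
E
```

```text
[501.  281.7  56.9] [0.0, 0.0]
[504.4 267.3  57.2] [0.1, 0.1]
[511.1 238.2  57. ] [0.1, 0.1]
[514.4 223.6  57.4] [0.1, 0.1]
[493.8 313.3  57.8] [0.0, 0.0]
103.02473291550737
tip z45 [526.99884672 169.67024134  45.        ]
[-0.22490004  0.9743742   0.00385779] 102.99709
dist from tip 115.0
dist from tip 100.2
dist from tip 70.3
dist from tip 55.4
dist from tip 147.4
```

```bash
python3 - <<'E'
from h import *
rel((510.9,239.2,110),283);rel((510.9,239.2,24),283)
E
```

```text
shift [41.7  0.2 69.5] turn [-0.67  0.01 -0.19]
shift [ 1.277e+02 -1.000e-01  6.950e+01] turn [-0.67  0.01 -0.19]
```

Emit:
drive_tool(rows=[42, 0.2, 69.5, -0.7, 0, -0.2, 100, 42, 0.2, 69.5, -0.7, 0, -0.2, 100, 42, 0.2, 69.5, -0.7, 0, -0.2, 100, 75, 0, 69.5, -0.7, 0, -0.2, 100, 100, 0, 69.5, -0.7, 0, -0.2, 100, 118, 0, 69.5, -0.7, 0, -0.2, 100, 127.7, -0.1, 69.5, -0.7, 0, -0.2, 100, 127.7, -0.1, 69.5, -0.7, 0, -0.2, 100, 127.7, -0.1, 69.5, -0.7, 0, -0.2, 100])

```text
clock: 4.85
eef_pos: [511.4, 239.5, 24.7]
tcp_rot: [1.67, 1.57, 0.326]
contact_force: [-0.3, 0.1, 0.6]
opening: 1.003
```

```bash
python3 - <<'E'
from h import *
T=shot('w5'); print(r.sense()['clock'],r.sense()['qvel'].round(2),T.round(3),r.sense()['contact_force'])
rel((510.9,239.2,24),283)
E
```

```text
4.9 [-0. -0.  0.  0. -0. -0.] [[ 1.00000e-03  9.74000e-01  2.25000e-01  5.11412e+02]
 [ 0.00000e+00  2.25000e-01 -9.74000e-01  2.39525e+02]
 [-1.00000e+00  1.00000e-03 -0.00000e+00  2.46910e+01]
 [ 0.00000e+00  0.00000e+00  0.00000e+00  1.00000e+00]] [-0.74753737 -0.41552404 -0.42251133]
shift [ 0.7 -0.6  0.2] turn [ 0.03 -0.01 -0.06]
```

View pics/w5.png

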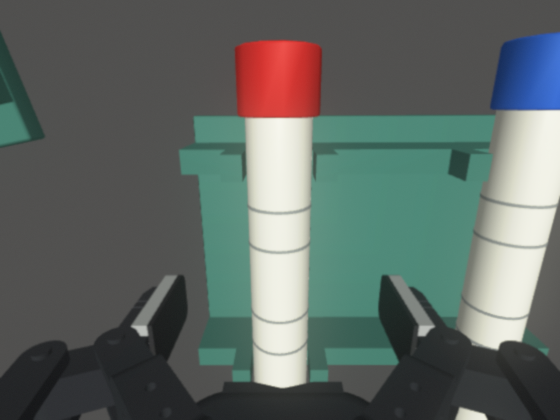

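Emit:
drive_tool(rows=[0.7, -0.7, 0, 0, 0, 0, 60, 0.7, -0.7, 0, 0, 0, 0, 35, 0.7, -0.7, 0, 0, 0, 0, 15, 0.7, -0.7, 0, 0, 0, 0, 15, 0.7, -0.7, 0, 0, 0, 0, 15, 0.7, -0.7, 0, 0, 0, 0, 15, 0.7, -0.7, 0, 0, 0, 0, 15], newtons=60)

```text
clock: 5.78
eef_pos: [510.9, 239.4, 24.3]
tcp_rot: [1.704, 1.57, 0.361]
contact_force: [-1.1, -0.6, 5.0]
opening: 0.265
```

```bash
python3 - <<'E'
from h import *
T=shot('w6'); s=r.sense();print(s)
E
```

```text
{'clock': 5.825, 'qpos': array([ 4.35600791e-01,  5.35413030e-01,  1.90567810e+00, -1.75886322e-04,
        6.99231775e-01,  2.08362549e-01]), 'qvel': array([ 0.00151004,  0.00153293, -0.00013998,  0.00032275, -0.00138956,
        0.00040959]), 'joint_efforts': array([ 1.08023831e-01, -5.78987718e+01, -2.13456219e+01,  1.36582920e-02,
       -4.30727843e-01, -2.03753728e-02]), 'eef_pos': array([510.878156  , 239.38328182,  24.2883032 ]), 'tcp_rot': array([1.69010403, 1.56952153, 0.34668048]), 'contact_force': array([-0.16360056, -0.98403672,  5.60782462]), 'wrist_torque': array([-0.10660428,  0.13930155, -0.08929778]), 'opening': 0.25551954227446927}
```

View pics/w6.png

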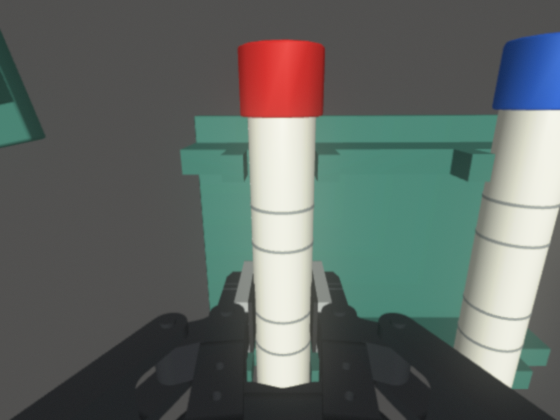

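Emit:
drive_tool(rows=[-10, 0, 0, 0, 0, 0, 15, -30, 0, 0, 0, 0, 0, 15, -60, 0, 0, 0, 0, 0, 15, -95, 0, 0, 0, 0, 0, 15, -130, 0, 0, 0, 0, 0, 15, -160, 0, 0, 0, 0, 0, 15, -160, 0, 0, 0, 0, 0, 15, -160, 0, 0, 0, 0, 0, 15], newtons=90)

```text
clock: 6.82
eef_pos: [510.1, 239.0, 183.6]
tcp_rot: [1.353, 1.57, 0.01]
contact_force: [0.5, 1.2, -1.2]
opening: 0.251
```

```bash
python3 - <<'E'
from h import *
T=shot('w7'); s=r.sense();print(s['clock'],s['contact_force'],s['wrist_torque'],s['opening'],s['eef_pos'])
u=np.array([np.cos(np.radians(109.5)),np.sin(np.radians(109.5))]);print(u)
rel((510.5,-244.4,200),289.5)
E
```

```text
6.875 [-0.02665166  0.08702956 -1.56414542] [-0.02710644  0.00612112 -0.07905519] 0.25406347251158107 [509.8496469  238.92341736 183.10871501]
[-0.33380686  0.94264149]
shift [ -16.7 -108.3  471. ] turn [-6.47  0.01  0.04]
```

View pics/w7.png

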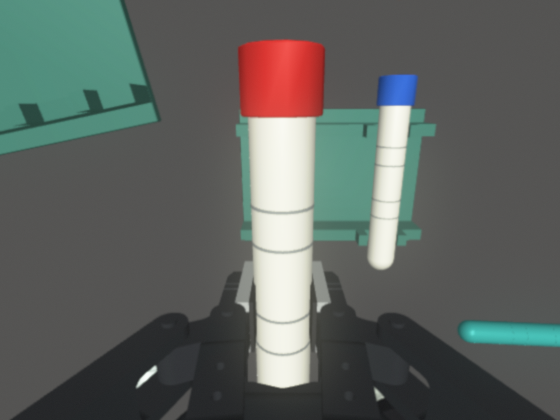

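Emit:
drive_tool(rows=[-17, -15, 60, -1, 0, 0, 15, -17, -27, 118, -2, 0, 0, 15, -17, -41, 178, -3, 0, 0, 15, -17, -55, 238, -4, 0, 0, 15, -17, -69, 298, -5, 0, 0, 15, -17, -82, 358, -6, 0, 0, 15, -17, -96, 415, -6.5, 0, 0, 15, -17, -108, 465, -6.5, 0, 0, 15, -17, -108.3, 471, -6.5, 0, 0, 15, -17, -108.3, 471, -6.5, 0, 0, 15])

```text
clock: 8.12
eef_pos: [509.9, -244.0, 199.1]
tcp_rot: [-2.265, 1.568, 2.787]
contact_force: [0.4, 0.3, -1.5]
opening: 0.254
```

```bash
python3 - <<'E'
from h import *
T=shot('w8'); s=r.sense();print(s['clock'],s['contact_force'],s['wrist_torque'],s['opening'],s['eef_pos'],s['qvel'].round(3))
rel((510.5,-244.4,200),289.5)
im=cv2.imread('pics/w8.png'); print(T.round(3))
crop(im,200,20,170,380,2,'pics/w8c.png')
E
```

```text
8.175 [-0.71391642  0.57436443 -1.12845103] [-0.01318695 -0.03572243  0.02675338] 0.2553251319939266 [ 509.96482417 -243.31983012  199.31579072] [ 0.019 -0.012  0.004 -0.002 -0.001  0.   ]
shift [-0.7  0.1  1.2] turn [ 0.02 -0.09  0.11]
[[-3.00000e-03  9.43000e-01  3.33000e-01  5.09857e+02]
 [ 1.00000e-03  3.33000e-01 -9.43000e-01 -2.43999e+02]
 [-1.00000e+00 -2.00000e-03 -2.00000e-03  1.99090e+02]
 [ 0.00000e+00  0.00000e+00  0.00000e+00  1.00000e+00]]
```

View pics/w8.png

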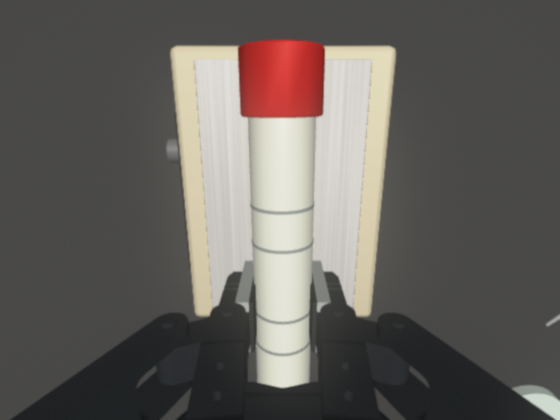

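```bash
python3 - <<'E'
from h import *
im=cv2.imread('pics/w8.png').astype(int); T=np.load('pics/w8.npy'); c=cam('wrist',T); I=np.eye(4); ct=cam('wrist',I)
g=cv2.cvtColor(cv2.imread('pics/w8.png'),cv2.COLOR_BGR2GRAY).astype(int)
# subpixel edges of the tube against deck using column-gradient in rows
for row in (70,80,90,130,150,180,230,255,290,340,360):
    l=im[row].sum(1).astype(float); gr=np.gradient(cv2.GaussianBlur(l.reshape(1,-1).astype(np.float32),(5,1),0).ravel())
    a=235+np.argmax(np.abs(gr[235:268])); b=298+np.argmax(np.abs(gr[298:332]))
    m=(a+b)/2; o,v=ray(ct,(m,row)); p=o+v*((-21)-o[0])/v[0]; print(row,a,b,m,'tool y,z',p[1:].round(2))
# deck / housing edges
u=np.array([np.cos(np.radians(109.5)),np.sin(np.radians(109.5))]); n=np.array([u[1],-u[0]]); C=np.array([510.5,-244.4])
for row in (110,150,200,240):
    l=g[row].astype(float); gr=np.gradient(cv2.GaussianBlur(l.reshape(1,-1).astype(np.float32),(5,1),0).ravel())
    pk=[i for i in range(160,400) if abs(gr[i])>5 and abs(gr[i])==max(abs(gr[i-3:i+4]))]
    print(row,[(i,round(float(gr[i]))) for i in pk])
E
```

```text
70 238 324 281.0 tool y,z [ -0.11 -90.45]
80 239 324 281.5 tool y,z [ 5.000e-02 -8.733e+01]
90 239 323 281.0 tool y,z [ -0.12 -84.15]
130 247 316 281.5 tool y,z [ 3.000e-02 -7.084e+01]
150 248 315 281.5 tool y,z [ 2.00e-02 -6.38e+01]
180 249 314 281.5 tool y,z [ 1.000e-02 -5.274e+01]
230 251 313 282.0 tool y,z [  0.19 -32.81]
255 252 312 282.0 tool y,z [  0.18 -22.07]
290 255 310 282.5 tool y,z [ 0.38 -6.11]
340 256 309 282.5 tool y,z [ 0.37 18.83]
360 257 309 283.0 tool y,z [ 0.6  29.58]
110 [(175, 26), (240, -36), (323, 37), (369, 7), (390, -29)]
150 [(166, 14), (180, 24), (248, -14), (315, 14), (363, -7), (386, -27)]
200 [(184, 28), (250, -12), (254, 6), (314, 13), (381, -26)]
240 [(188, 27), (251, -14), (314, 13), (356, -5), (377, -25)]
```

View pics/w8c.png

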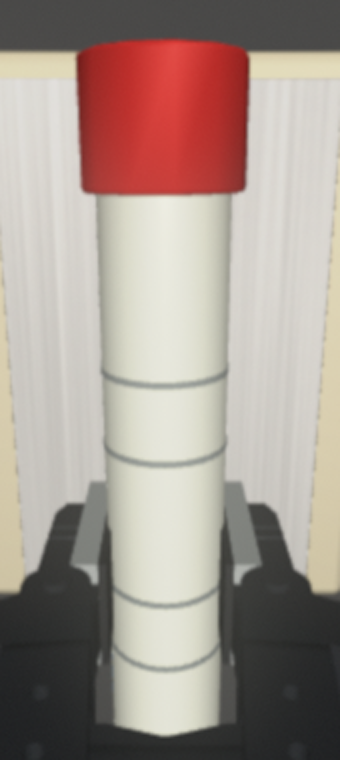

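```bash
python3 - <<'E'
from h import *
T=np.load('pics/w8.npy'); c=cam('wrist',T)
u=np.array([np.cos(np.radians(109.5)),np.sin(np.radians(109.5))]); n=np.array([u[1],-u[0]]); C=np.array([510.5,-244.4])
for row,a,b in ((110,175.5,390),(150,180,386),(200,184,381.5),(240,188,377)):
    p=onz(c,(a,row),55)[:2];q=onz(c,(b,row),55)[:2]; print(row,((p-C)@n).round(1),((q-C)@n).round(1),(((p+q)/2-C)@n).round(2))
print('tcp lateral',(T[:2,3]-C)@n,'along',(T[:2,3]-C)@u)
for nme in('w1','w2'):
    c=cam('wrist',np.load(f'pics/{nme}.npy')); g=cv2.imread(f'pics/{nme}.png').astype(np.float32).sum(2)
    for row in (130,170,190,240):
        gr=np.gradient(cv2.GaussianBlur(g[row:row+1],(5,1),0).ravel()); a=195+np.argmax(gr[195:222]); b=345+np.argmin(gr[345:380])
        p=onz(c,(a,row),55)[:2];q=onz(c,(b,row),55)[:2]; print(nme,row,a,b,((p-C)@n).round(1),((q-C)@n).round(1),(((p+q)/2-C)@n).round(2))
# tube rings -> tube y offset in tool
ct=cam('wrist',np.eye(4))
for v,ty in ((20+386/2,31.4),(20+465/2,16.7),(20+606/2,-13.2),(20+670/2,-28)):
    o,d=ray(ct,(282,v)); p=o+d*((-21-12)-o[0])/d[0]; print('ring z',p[2].round(1),'tube centre at tool z',(p[2]+ty).round(1))
o,d=ray(ct,(282,20+192/2)); p=o+d*((-21-14.5)-o[0])/d[0]; print('cap jct',p[2]+62)
E
```

```text
110 -88.3 87.7 -0.28
150 -87.8 87.6 -0.08
200 -88.5 87.8 -0.32
240 -88.3 87.2 -0.58
tcp lateral -0.4726887471707265 along 0.592290980468127
w1 130 206 363 -89.1 88.2 -0.41
w1 170 209 360 -89.0 88.0 -0.5
w1 190 211 358 -88.4 87.3 -0.55
w1 240 214 355 -89.2 87.8 -0.68
w2 130 196 373 -87.0 87.6 0.3
w2 170 198 370 -88.6 87.6 -0.46
w2 190 200 369 -88.3 88.1 -0.09
w2 240 204 365 -88.8 87.9 -0.44
ring z -43.8 tube centre at tool z -12.4
ring z -28.8 tube centre at tool z -12.1
ring z 1.2 tube centre at tool z -12.0
ring z 16.3 tube centre at tool z -11.7
cap jct -14.156183810851317
```

Emit:
drive_tool(rows=[15, 0, 0, 0, 0, 0, 15, 30, 0, 0, 0, 0, 0, 15, 43, 0, 0, 0, 0, 0, 15, 52, 0, 0, 0, 0, 0, 15, 57, 0, 0, 0, 0, 0, 15, 60, 0, 0, 0, 0, 0, 15, 62, 0, 0, 0, 0, 0, 15, 62, 0, 0, 0, 0, 0, 15, 62, 0, 0, 0, 0, 0, 15])

```text
clock: 9.3
eef_pos: [510.0, -243.4, 137.6]
tcp_rot: [-2.268, 1.569, 2.785]
contact_force: [-0.5, 0.3, -1.0]
opening: 0.25
```

```bash
cat >> h.py <<'E'
def stat():
    s=r.sense(); T=tool(s); C=np.array([510.5,-244.4]); u=np.array([-.3338,.9426]); n=np.array([u[1],-u[0]]); f=s['contact_force']; d=T[:2,3]-C
    print('t',round(s['clock'],2),'lat',(d@n).round(2),'along',(d@u).round(2),'z',T[2,3].round(1),'F n,u,z',(f[:2]@n).round(1),(f[:2]@u).round(1),f[2].round(1),'M',s['wrist_torque'].round(2),'op',round(s['opening'],3))
E
python3 - <<'E'
from h import *
stat()
T=shot('w9'); rel((510.5,-244.4,136),289.5)
shot('s9','scene'); s=cv2.imread('pics/s9.png'); crop(s,130,110,140,110,5,'pics/s9c.png')
stat()
E
```

```text
t 9.3 lat -0.13 along 1.14 z 137.6 F n,u,z -0.4 0.5 -1.0 M [-0.08  0.05  0.03] op 0.25
shift [1.6 0.2 1.2] turn [ 0.02 -0.07  0.09]
t 9.4 lat -0.15 along 1.2 z 137.6 F n,u,z 0.6 0.6 -0.5 M [-0.05 -0.05 -0.  ] op 0.252
```

View pics/w9.png

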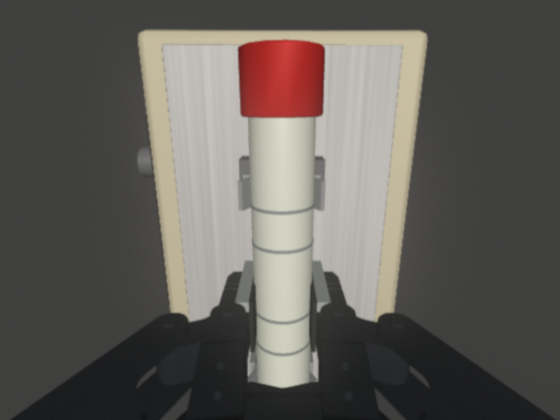

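View pics/s9c.png

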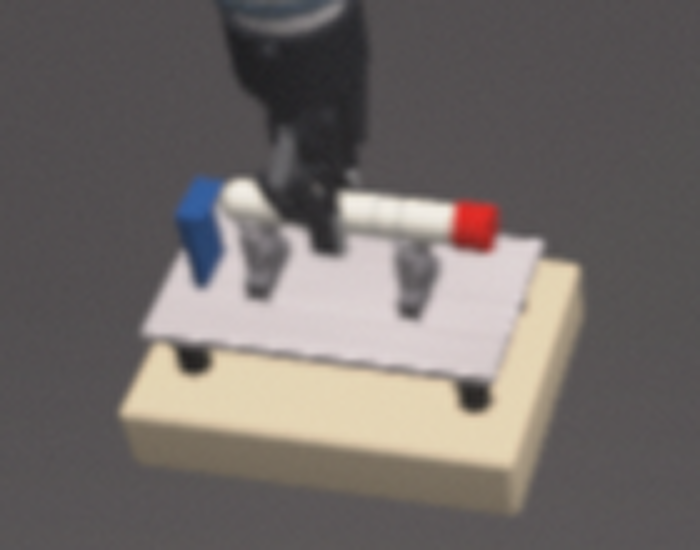

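Emit:
drive_tool(rows=[1, 0, 0.7, 0, 0, 0, 15, 2, 0, 0.7, 0, 0, 0, 15, 3, 0, 0.7, 0, 0, 0, 15, 4, 0, 0.7, 0, 0, 0, 15, 5, 0, 0.7, 0, 0, 0, 15, 6, 0, 0.7, 0, 0, 0, 15, 7, 0, 0.7, 0, 0, 0, 15, 8, 0, 0.7, 0, 0, 0, 15, 9, 0, 0.7, 0, 0, 0, 15, 10, 0, 0.7, 0, 0, 0, 15])

```text
clock: 10.65
eef_pos: [510.2, -244.1, 127.6]
tcp_rot: [-2.2, 1.569, 2.853]
contact_force: [-3.2, -1.2, 5.1]
opening: 0.25
```

```bash
python3 - <<'E'
from h import *
stat()
E
```

```text
t 10.65 lat -0.15 along 0.42 z 127.6 F n,u,z -3.4 -0.0 5.1 M [-0.19  0.48  0.01] op 0.25
```

Emit:
drive_tool(rows=[0, -0.4, 0, 0, 0, 0, 15, 1, -0.7, 0, 0, 0, 0, 15, 2, -0.7, 0, 0, 0, 0, 15, 3, -0.7, 0, 0, 0, 0, 15, 4, -0.7, 0, 0, 0, 0, 15, 5, -0.7, 0, 0, 0, 0, 15, 6, -0.7, 0, 0, 0, 0, 15])

```text
clock: 11.52
eef_pos: [510.0, -244.3, 122.0]
tcp_rot: [-2.392, 1.57, 2.661]
contact_force: [-2.5, 0.1, 7.8]
opening: 0.255
```

```bash
python3 - <<'E'
from h import *
stat()
E
```

```text
t 11.53 lat -0.44 along 0.26 z 122.0 F n,u,z -2.3 0.9 7.8 M [ 0.07  0.4  -0.09] op 0.255
```

Lateral force fell; I'll shift a little further sideways and press on.

Emit:
drive_tool(rows=[1, -0.7, 0, 0, 0, 0, 15, 2, -0.8, 0, 0, 0, 0, 15, 3, -0.8, 0, 0, 0, 0, 15, 4, -0.8, 0, 0, 0, 0, 15, 5, -0.8, 0, 0, 0, 0, 15])

```text
clock: 12.15
eef_pos: [510.1, -244.5, 117.8]
tcp_rot: [1.724, 1.57, 0.494]
contact_force: [-2.3, 2.3, 9.9]
opening: 0.256
```

```bash
python3 - <<'E'
from h import *
stat()
E
```

```text
t 12.15 lat -0.46 along 0.04 z 117.8 F n,u,z -1.5 2.9 9.9 M [ 0.3   0.26 -0.03] op 0.256
```

Emit:
drive_tool(rows=[1, 0, -0.4, 0, 0, 0, 15, 2, 0, -0.4, 0, 0, 0, 15, 3, 0, -0.4, 0, 0, 0, 15, 4, 0, -0.4, 0, 0, 0, 15])

```text
clock: 12.65
eef_pos: [510.5, -244.4, 114.5]
tcp_rot: [1.18, 1.569, -0.051]
contact_force: [-2.6, -0.1, 12.1]
opening: 0.251
```

```bash
python3 - <<'E'
from h import *
stat();shot('w10'); shot('s10','scene'); s=cv2.imread('pics/s10.png'); crop(s,130,110,140,110,5,'pics/s10c.png')
E
```

```text
t 12.65 lat 0.01 along -0.0 z 114.5 F n,u,z -2.5 0.8 12.1 M [ 0.02  0.51 -0.08] op 0.251
```

View pics/s10c.png

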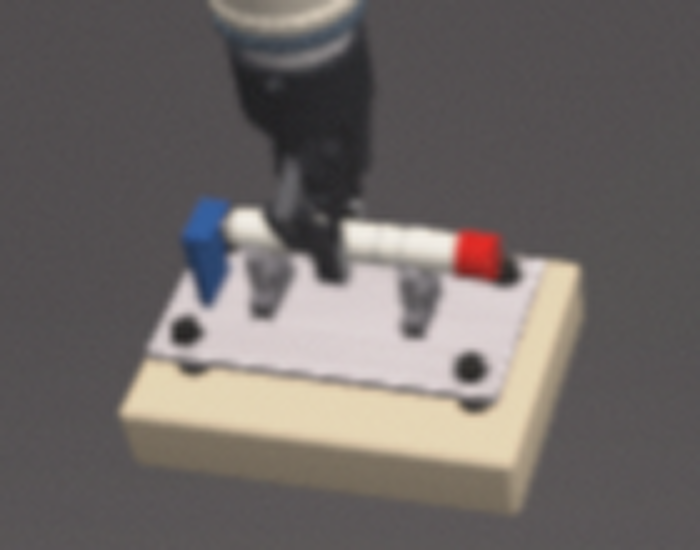

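View pics/w10.png

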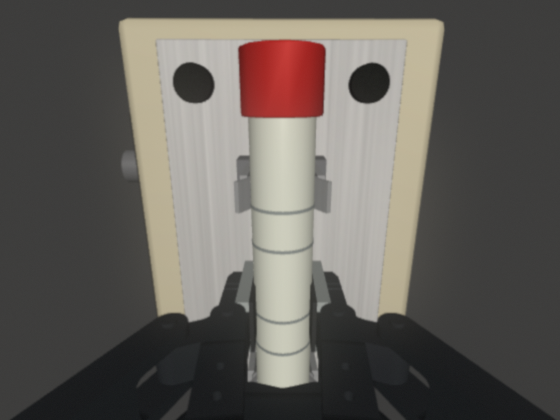

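Emit:
drive_tool(rows=[1, -0.3, -0.3, 0, 0, 0, 15, 2, -0.3, -0.3, 0, 0, 0, 15, 3, -0.3, -0.3, 0, 0, 0, 15])

```text
clock: 13.12
eef_pos: [510.7, -244.5, 112.3]
tcp_rot: [1.046, 1.567, -0.185]
contact_force: [-4.5, 0.1, 12.1]
opening: 0.254
```

```bash
python3 - <<'E'
from h import *
stat()
E
```

```text
t 13.12 lat 0.21 along -0.15 z 112.3 F n,u,z -4.2 1.6 12.1 M [0.08 0.52 0.03] op 0.254
```

Emit:
drive_tool(rows=[0.5, -0.6, -0.2, 0, 0, 0, 15, 1, -1.2, -0.2, 0, 0, 0, 15, 2, -1.2, -0.2, 0, 0, 0, 15, 3, -1.2, -0.2, 0, 0, 0, 15])

```text
clock: 13.62
eef_pos: [510.6, -244.8, 110.4]
tcp_rot: [1.031, 1.565, -0.2]
contact_force: [-2.4, 0.4, 11.9]
opening: 0.256
```

```bash
python3 - <<'E'
from h import *
stat()
E
```

```text
t 13.62 lat -0.04 along -0.43 z 110.4 F n,u,z -2.1 1.2 11.9 M [ 0.07  0.33 -0.04] op 0.256
```

Emit:
drive_tool(rows=[1, -0.4, -0.6, 0, 0, 0, 15, 2, -0.4, -0.6, 0, 0, 0, 15, 3, -0.4, -0.6, 0, 0, 0, 15])

```text
clock: 14.0
eef_pos: [511.0, -244.8, 108.5]
tcp_rot: [0.963, 1.563, -0.268]
contact_force: [-3.5, 0.2, 13.2]
opening: 0.255
```

```bash
python3 - <<'E'
from h import *
stat();shot('w11'); shot('s11','scene'); s=cv2.imread('pics/s11.png'); crop(s,130,110,140,110,5,'pics/s11c.png')
print(tool().round(4))
E
```

```text
t 14.0 lat 0.34 along -0.59 z 108.5 F n,u,z -3.2 1.3 13.2 M [-0.03  0.42 -0.08] op 0.255
[[ 7.600000e-03  9.428000e-01  3.333000e-01  5.110074e+02]
 [-2.100000e-03  3.333000e-01 -9.428000e-01 -2.448890e+02]
 [-1.000000e+00  6.400000e-03  4.500000e-03  1.083979e+02]
 [ 0.000000e+00  0.000000e+00  0.000000e+00  1.000000e+00]]
```

View pics/s11c.png

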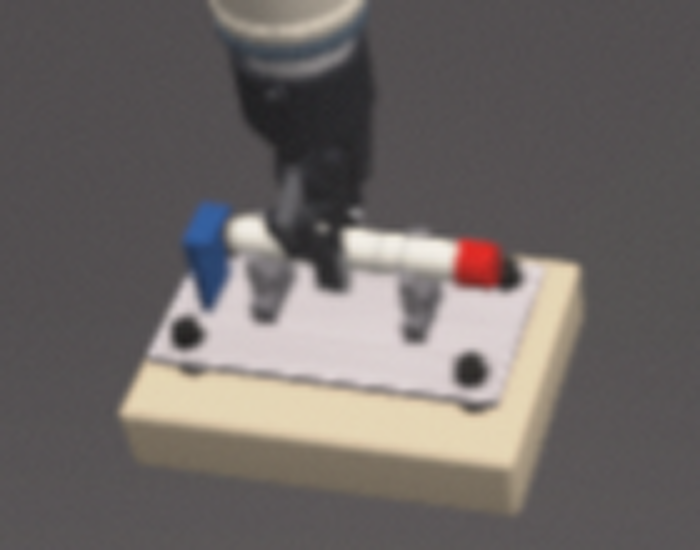

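View pics/w11.png

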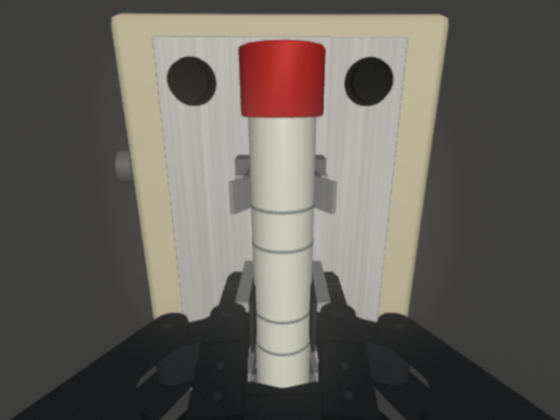

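```bash
cat >> h.py <<'E'
def tgt(z,lat=-0.6,al=0.2):
    C=np.array([510.5,-244.4]); u=np.array([-.3338,.9426]); n=np.array([u[1],-u[0]]); p=C+lat*n+al*u
    rel((p[0],p[1],z),289.5)
E
python3 - <<'E'
from h import *
tgt(105)
E
```

```text
shift [ 3.4 -0.9 -0.8] turn [-0.03  0.26 -0.37]
```

Emit:
drive_tool(rows=[1, -0.9, -0.8, 0, 0.25, -0.35, 15, 2, -0.9, -0.8, 0, 0.25, -0.35, 15, 3, -0.9, -0.8, 0, 0.25, -0.35, 15, 3.5, -0.9, -0.8, 0, 0.25, -0.35, 15])

```text
clock: 14.6
eef_pos: [510.7, -244.7, 105.3]
tcp_rot: [0.943, 1.569, -0.289]
contact_force: [-0.3, -1.5, 7.3]
opening: 0.255
```

```bash
python3 - <<'E'
from h import *
stat();tgt(102)
E
```

```text
t 14.6 lat 0.08 along -0.3 z 105.3 F n,u,z -0.8 -1.4 7.3 M [-0.08  0.15  0.01] op 0.255
shift [ 3.3 -0.7 -0.5] turn [-0.03  0.06 -0.09]
```

```bash
python3 - <<'E'
from h import *
stat();shot('w12'); shot('s12','scene'); s=cv2.imread('pics/s12.png'); crop(s,130,110,140,110,5,'pics/s12c.png');stat()
E
```

```text
t 14.6 lat 0.08 along -0.3 z 105.3 F n,u,z -0.8 -1.4 7.3 M [-0.08  0.15  0.01] op 0.255
t 14.7 lat 0.07 along -0.31 z 105.3 F n,u,z -0.8 0.7 7.6 M [-0.12  0.21  0.  ] op 0.255
```

View pics/s12c.png

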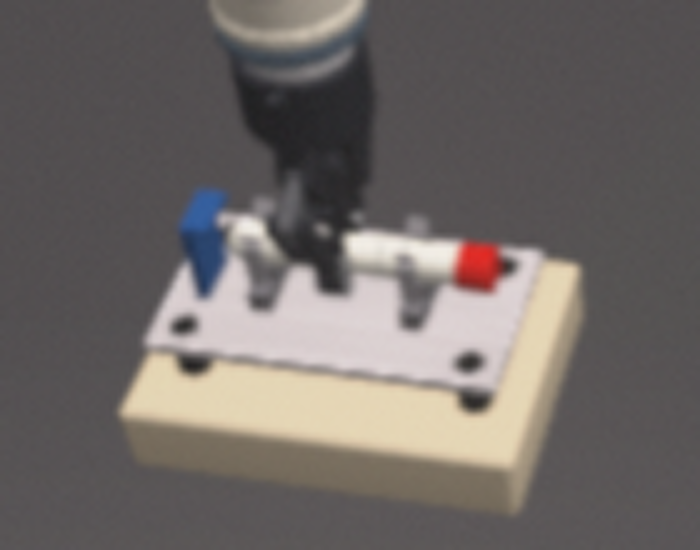

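View pics/w12.png

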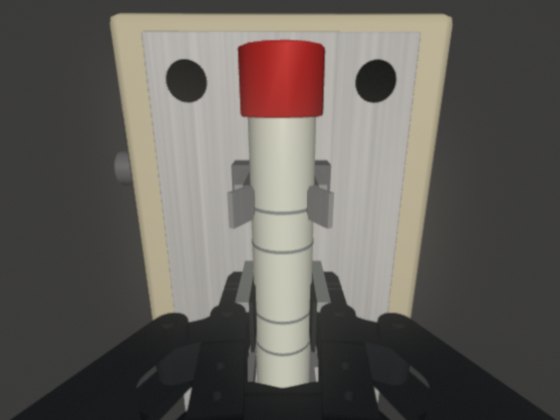

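Emit:
drive_tool(rows=[1, -0.4, -0.5, 0, 0, 0, 15, 2, -0.4, -0.5, 0, 0, 0, 15, 3, -0.4, -0.5, 0, 0, 0, 15, 3, -0.4, -0.5, 0, 0, 0, 15, 3, -0.4, -0.5, 0, 0, 0, 15])

```text
clock: 15.32
eef_pos: [510.7, -244.7, 102.8]
tcp_rot: [0.847, 1.568, -0.384]
contact_force: [-2.9, -1.8, 8.4]
opening: 0.257
```

```bash
python3 - <<'E'
from h import *
stat();shot('w13'); shot('s13','scene'); s=cv2.imread('pics/s13.png'); crop(s,130,110,140,110,5,'pics/s13c.png');stat()
crop(cv2.imread('pics/w13.png'),200,130,170,130,4,'pics/w13c.png')
E
```

```text
t 15.32 lat 0.09 along -0.33 z 102.8 F n,u,z -3.3 -0.7 8.4 M [-0.16  0.34 -0.  ] op 0.257
t 15.43 lat 0.1 along -0.3 z 102.8 F n,u,z -2.6 -1.0 9.4 M [-0.19  0.35 -0.01] op 0.257
```

View pics/s13c.png

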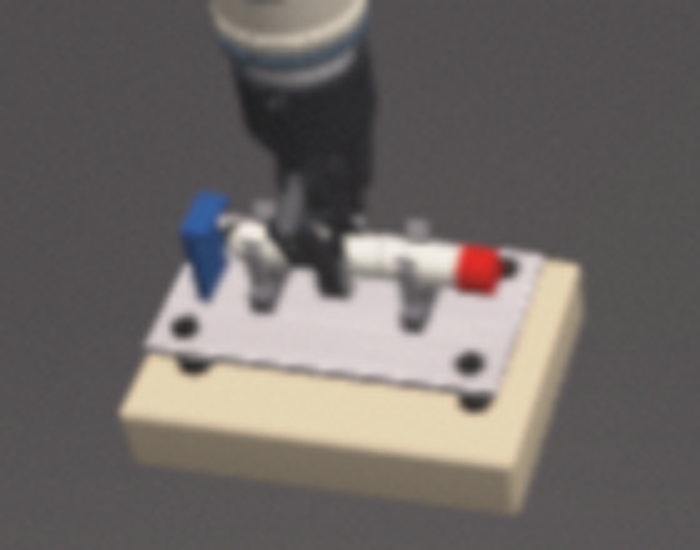

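View pics/w13c.png

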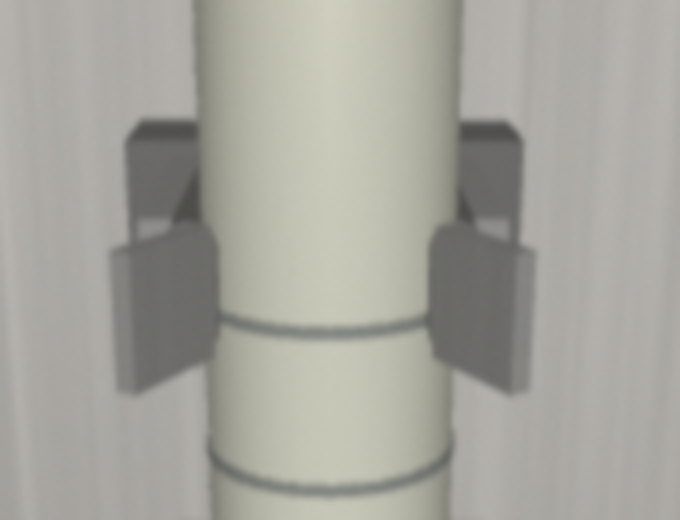

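Emit:
drive_tool(rows=[-2, -0.3, 0, 0, 0, 0, 15, -4, -0.5, 0, 0, 0, 0, 15, -6, -0.5, 0, 0, 0, 0, 15, -8, -0.5, 0, 0, 0, 0, 15, -9, -0.5, 0, 0, 0, 0, 15, -9, -0.5, 0, 0, 0, 0, 15])

```text
clock: 16.18
eef_pos: [510.6, -244.7, 111.9]
tcp_rot: [0.931, 1.567, -0.3]
contact_force: [2.0, 2.1, 3.8]
opening: 0.253
```

```bash
python3 - <<'E'
from h import *
stat();tgt(113)
E
```

```text
t 16.18 lat 0.01 along -0.35 z 111.9 F n,u,z 2.6 1.3 3.8 M [ 0.3  -0.25 -0.03] op 0.253
shift [-1.1 -0.6 -0.5] turn [-0.04  0.14 -0.18]
```

Emit:
drive_tool(rows=[-0.8, 0.3, 0.5, 0, 0, 0, 15, -0.8, 0.3, 2, 0, 0, 0, 15, -0.8, 0.3, 3, 0, 0, 0, 15, -0.8, 0.3, 4, 0, 0, 0, 15, -0.8, 0.3, 5, 0, 0, 0, 15, -0.8, 0.3, 6, 0, 0, 0, 15])

```text
clock: 16.92
eef_pos: [512.7, -250.3, 112.6]
tcp_rot: [0.951, 1.567, -0.28]
contact_force: [-2.5, 3.4, 2.0]
opening: 0.252
```

```bash
python3 - <<'E'
from h import *
stat();shot('w14')
E
```

```text
t 16.93 lat 0.14 along -6.32 z 112.6 F n,u,z -1.2 4.0 2.0 M [ 0.51  0.39 -0.04] op 0.252
```

View pics/w14.png

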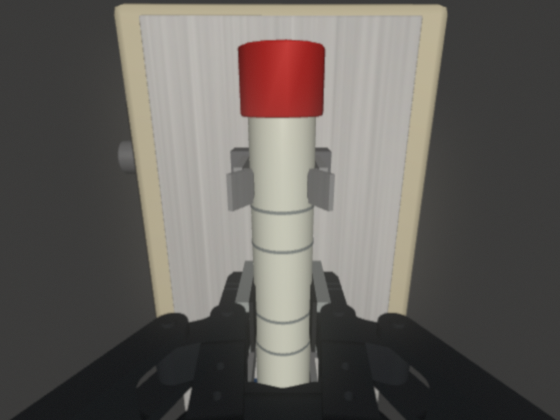

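Emit:
drive_tool(rows=[0, 0, 1, 0, 0, 0, 15, 0, 0, 2, 0, 0, 0, 15, 0, 0, 3, 0, 0, 0, 15, 0, 0, 4, 0, 0, 0, 15])

```text
clock: 17.48
eef_pos: [514.2, -254.3, 112.6]
tcp_rot: [0.927, 1.567, -0.304]
contact_force: [-2.8, 3.0, 3.1]
opening: 0.252
```

```bash
python3 - <<'E'
from h import *
stat()
E
```

```text
t 17.48 lat 0.2 along -10.52 z 112.6 F n,u,z -1.6 3.8 3.1 M [ 0.54  0.35 -0.05] op 0.252
```

Emit:
drive_tool(rows=[0, 0, 0.5, 0, 0, 0, 15, 0, 0, 1, 0, 0, 0, 15, 0, 0, 1.5, 0, 0, 0, 15])

```text
clock: 17.85
eef_pos: [514.7, -255.7, 112.7]
tcp_rot: [0.926, 1.567, -0.305]
contact_force: [-2.1, 3.7, 3.5]
opening: 0.259
```

```bash
python3 - <<'E'
from h import *
stat()
E
```

```text
t 17.85 lat 0.2 along -12.05 z 112.7 F n,u,z -0.7 4.2 3.5 M [ 0.53  0.38 -0.07] op 0.259
```

Emit:
drive_tool(rows=[0, 0, 0.5, 0, 0, 0, 15, 0, 0, 1, 0, 0, 0, 15])

```text
clock: 18.1
eef_pos: [515.0, -256.7, 112.7]
tcp_rot: [0.927, 1.567, -0.305]
contact_force: [-1.3, 2.8, 3.1]
opening: 0.253
```

```bash
python3 - <<'E'
from h import *
stat()
E
```

```text
t 18.1 lat 0.19 along -13.08 z 112.7 F n,u,z -0.3 3.0 3.1 M [0.5  0.41 0.02] op 0.253
```

Emit:
drive_tool(rows=[0, 0, 0.4, 0, 0, 0, 15, 0, 0, 0.8, 0, 0, 0, 15])

```text
clock: 18.35
eef_pos: [515.3, -257.5, 112.7]
tcp_rot: [0.924, 1.567, -0.307]
contact_force: [-3.4, 3.2, 3.5]
opening: 0.254
```

```bash
python3 - <<'E'
from h import *
stat()
E
```

```text
t 18.35 lat 0.2 along -13.93 z 112.7 F n,u,z -2.1 4.2 3.5 M [ 0.53  0.39 -0.  ] op 0.254
```

Emit:
drive_tool(rows=[0, 0, 0.4, 0, 0, 0, 15, 0, 0, 0.8, 0, 0, 0, 15])

```text
clock: 18.6
eef_pos: [515.6, -258.1, 112.6]
tcp_rot: [0.979, 1.567, -0.252]
contact_force: [-2.6, 5.1, 3.9]
opening: 0.258
```

```bash
python3 - <<'E'
from h import *
stat();shot('w15'); shot('s15','scene'); s=cv2.imread('pics/s15.png'); crop(s,155,130,90,70,8,'pics/s15c.png')
shot('t15','top'); s=cv2.imread('pics/t15.png'); crop(s,360,170,110,90,7,'pics/t15c.png')
E
```

```text
t 18.6 lat 0.19 along -14.62 z 112.6 F n,u,z -0.7 5.7 3.9 M [ 0.76  0.32 -0.01] op 0.258
```

View pics/s15c.png

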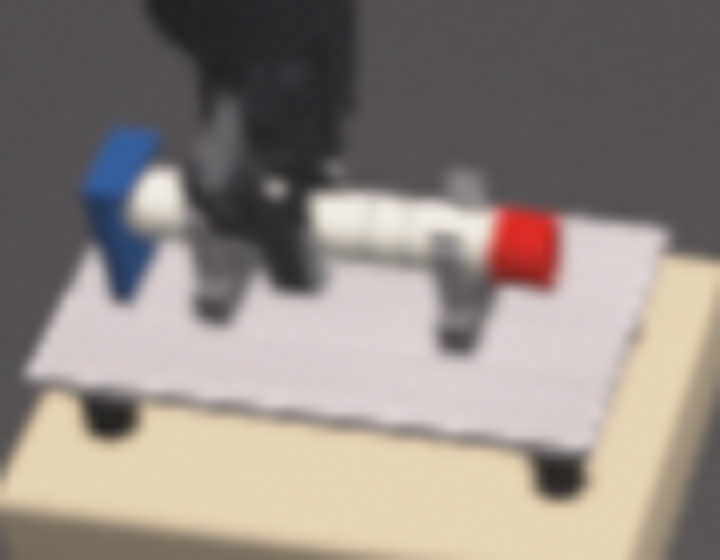

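View pics/t15c.png

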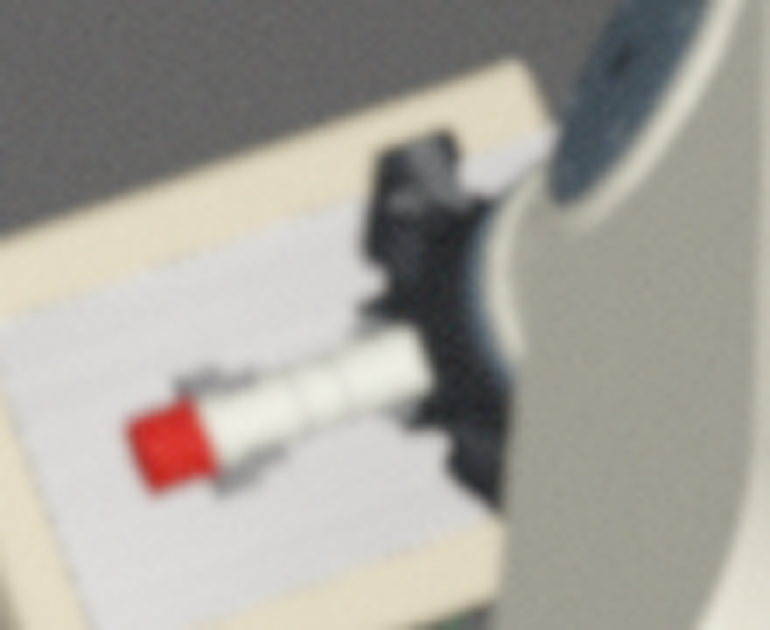

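View pics/w15.png

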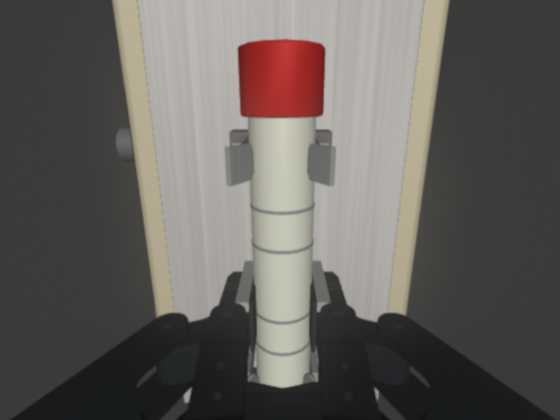

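Emit:
drive_tool(rows=[0, 0, 0.4, 0, 0, 0, 15, 0, 0, 0.8, 0, 0, 0, 15])

```text
clock: 19.0
eef_pos: [515.6, -258.2, 112.5]
tcp_rot: [1.28, 1.568, 0.048]
contact_force: [-2.2, 7.9, 4.5]
opening: 0.256
```

```bash
python3 - <<'E'
from h import *
stat()
E
```

```text
t 19.0 lat 0.16 along -14.73 z 112.5 F n,u,z 0.6 8.2 4.5 M [1.18 0.35 0.05] op 0.256
```

Emit:
drive_tool(rows=[-0.5, 0, 0.2, 0, 0, 0, 15, -1, 0, 0.2, 0, 0, 0, 15, -1, 0, 0.2, 0, 0, 0, 22, -1, 0, 0.2, 0, 0, 0, 30, -1, 0, 0.2, 0, 0, 0, 40, -1, 0, 0.2, 0, 0, 0, 55, -1, 0, 0.2, 0, 0, 0, 60, -1, 0, 0.2, 0, 0, 0, 60])

```text
clock: 20.0
eef_pos: [515.6, -258.5, 113.5]
tcp_rot: [1.246, 1.568, 0.014]
contact_force: [-0.5, -0.6, 0.5]
opening: 0.601
```

```bash
python3 - <<'E'
from h import *
stat();shot('w16')
E
```

```text
t 20.0 lat 0.15 along -15.0 z 113.5 F n,u,z -0.7 -0.4 0.5 M [-0.03 -0.02 -0.07] op 0.601
```

View pics/w16.png

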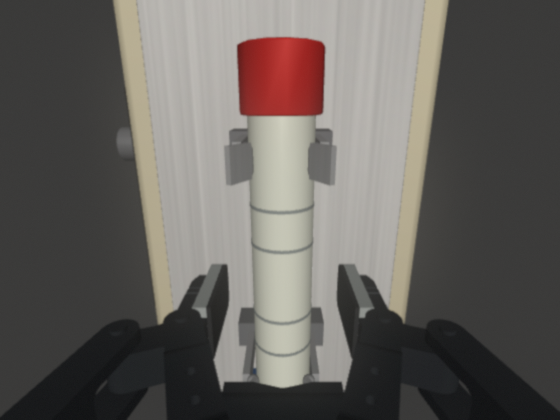

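Released. The clips are visible on both sides of the tube. Next I back straight up, then inspect the tube from the same views as before.

Emit:
drive_tool(rows=[-15, 0, 0, 0, 0, 0, 60, -40, 0, 0, 0, 0, 0, 60, -80, 0, 0, 0, 0, 0, 60, -120, 0, 0, 0, 0, 0, 60, -160, 0, -10, 0, 0, 0, 60, -185, 0, -16, 0, 0, 0, 60, -185, 0, -16, 0, 0, 0, 60, -185, 0, -16, 0, 0, 0, 60])

```text
clock: 21.05
eef_pos: [509.4, -243.3, 298.1]
tcp_rot: [1.293, 1.568, 0.062]
contact_force: [-1.1, -0.0, -0.1]
opening: 0.6
```

```bash
python3 - <<'E'
from h import *
stat();shot('w17');crop(cv2.imread('pics/w17.png'),225,70,120,230,3,'pics/w17c.png');crop(cv2.imread('pics/w17.png'),255,220,60,90,6,'pics/w17e.png')
E
```

```text
t 21.05 lat -0.63 along 1.37 z 298.1 F n,u,z -1.0 0.3 -0.1 M [ 0.06 -0.01 -0.07] op 0.6
```

View pics/w17c.png

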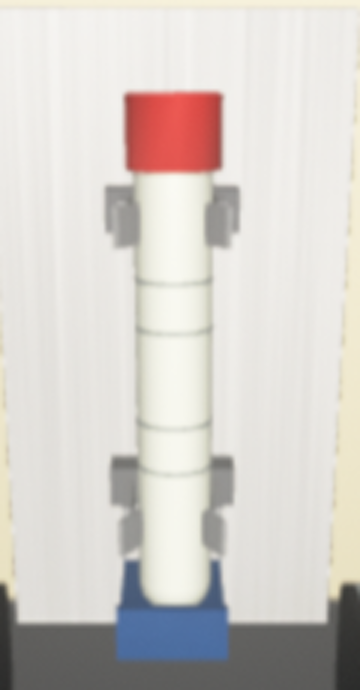

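View pics/w17e.png

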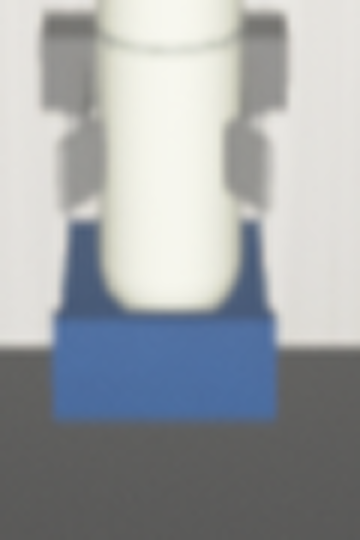

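Emit:
drive_tool(rows=[50, 0, -62, 0, 0, 0, 60, 50, 0, -62, 0, 0, 0, 60, 50, 0, -62, 0, 0, 0, 60, 50, 0, -62, 0, 0, 0, 60])

```text
clock: 21.6
eef_pos: [489.7, -185.7, 248.3]
tcp_rot: [1.155, 1.568, -0.076]
contact_force: [-0.0, 0.0, 0.5]
opening: 0.602
```

```bash
python3 - <<'E'
from h import *
stat();shot('w18');crop(cv2.imread('pics/w18.png'),225,130,120,230,3,'pics/w18c.png')
E
```

```text
t 21.6 lat 0.02 along 62.25 z 248.3 F n,u,z -0.0 0.0 0.5 M [ 0.05  0.02 -0.01] op 0.602
```

View pics/w18c.png

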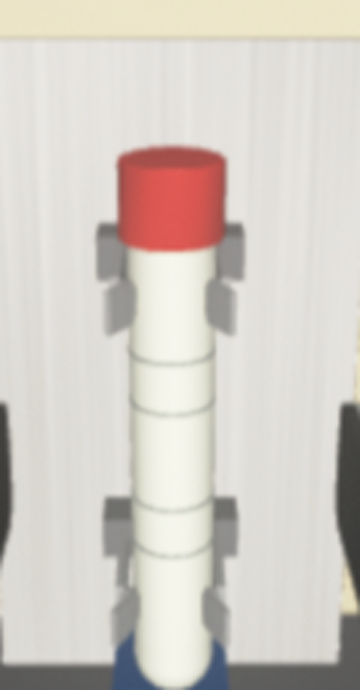

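```bash
python3 - <<'E'
from h import *
c1=cam('wrist',np.load('pics/w17.npy'));c2=cam('wrist',np.load('pics/w18.npy'))
f=lambda p:(225+p[0]/3,70+p[1]/3); g=lambda p:(225+p[0]/3,130+p[1]/3)
C=np.array([510.5,-244.4]); u=np.array([-.3338,.9426]); n=np.array([u[1],-u[0]])
for nm,a,b,ty in [('r1',(174,285),(172,363),31.4),('r2',(174,333),(172,414),16.7),('r3',(175,430),(173,511),-13.2),('r4',(176,475),(174,557),-28),('jct',(173,171),(172,249),63),
  ('capL',(118,247),(110,335),41),('capR',(232,247),(235,335),41),('stL',(122,555),(113,648),-55),('stR',(222,555),(228,648),-55)]:
    X,e=tri([(c1,f(a)),(c2,g(b))]); d=X[:2]-C; print(nm,'lat',(d@n).round(2),'along-nominal',(d@u-ty).round(2),'z',X[2].round(1),e)
E
```

```text
r1 lat 0.48 along-nominal -3.05 z 145.0 [0.0, 0.0]
r2 lat 0.46 along-nominal -2.37 z 147.3 [0.0, 0.0]
r3 lat 0.73 along-nominal -3.42 z 146.3 [0.1, 0.1]
r4 lat 1.02 along-nominal -3.27 z 147.0 [0.1, 0.1]
jct lat 0.36 along-nominal -1.64 z 147.1 [0.1, 0.1]
capL lat -15.37 along-nominal 0.08 z 155.5 [0.0, 0.0]
capR lat 16.7 along-nominal 0.04 z 155.5 [0.2, 0.2]
stL lat -16.03 along-nominal 1.17 z 157.5 [0.3, 0.3]
stR lat 15.74 along-nominal 1.14 z 157.6 [0.4, 0.4]
```

```bash
python3 - <<'E'
from h import *
shot('s19','scene');a=cv2.imread('pics/s19.png');b=cv2.imread('pics/scene0.png')
for nm,(x,y,w,h) in dict(jar=(235,238,30,34),dish=(270,178,30,22),blue=(305,255,75,28)).items():
    d=cv2.matchTemplate(a[y-8:y+h+8,x-8:x+w+8],b[y:y+h,x:x+w],cv2.TM_CCOEFF_NORMED); _,m,_,l=cv2.minMaxLoc(d); print(nm,m,l[0]-8,l[1]-8)
stat()
E
```

```text
jar 0.999380350112915 0 0
dish 0.9998434782028198 0 0
blue 0.9997792840003967 0 0
t 21.7 lat -0.09 along 62.21 z 248.4 F n,u,z -1.2 -0.6 -0.5 M [-0.03  0.01  0.02] op 0.601
```

View pics/s19.png

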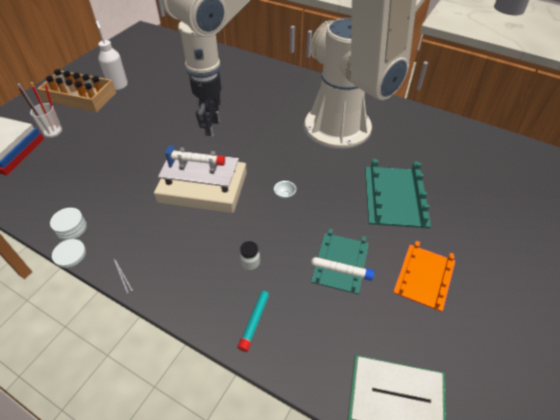

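The red-capped tube lies in the shaker against the blue stop (around 172–225, 157). The gripper is clear of it, and the jar, dish and blue-capped tube haven't moved. Handing in.

```bash
python3 -c "
from rig import sign_off
print(sign_off())"
```

```text
the job is handed in; nothing more can be done
None
```

The red-capped tube is in the shaker: both clips are closed over it, its round end is against the blue stop under the roof, and the gripper has let go. I handed in at about 21.7 s of the 67 s allowed; `sign_off` gave no verdict.

- **Picking:** I lifted the tube out of the small green rack. I left the larger green rack, the orange rack and the turquoise red-capped tube alone.
- **Pressing:** The wrist force peaked at about 13 N in the readings I took between steps. It then fell to 7 N as the clips snapped and the deck rose. The last pictures show both pairs of clip lips over the tube.
- **Sliding:** It slid at about 4 N and stopped dead after about 14.4 mm, with the force rising to 8 N, so I took that as the stop.
- **Final position:** Two wrist views put the tube's axis at about 135 mm, level with the seated axis, and within about 1 mm of it sideways. The roof overlaps the tip.
- **Bystanders:** Matching the scene pictures from before and after shows no movement of the blue-capped tube, jar or dish. The gripper is well clear of everything.

**Measurements that disagreed:** along the clips, the final ring and cap positions put the tube centre 1.6 to 3.4 mm on the stop side of `clip_mid`. The stop allows only about 0.5 mm. The ring and cap positions also differed from each other by about 2 mm before the grasp, so I put this down to measurement error and relied on the felt contact.

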